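Contact-plate sample of the bench at the marked spot

ROBOT

A 6-joint arm with a two-finger parallel gripper is mounted at the origin on a cart in front of the work surface, level with it; the furniture and walls round the work are solid. World frame = base frame: x ahead of the robot, y to its left, z up, the work surface at z = 0. Lengths are in mm, angles in rad, forces in N, time in s.
With the tool pointing down it reaches from about 300 to 875 mm from the base axis. Payload 6.4 kg.
Tool frame: the origin (TCP) lies at the very end of the fingers, on their centre line; the grasp point (between the pads) lies arm.grip_depth behind it (arm.grip_depth is the distance from the TCP to the grasp point, in mm); z points along the fingers, y is the line along which they close (so a half turn about z gives the same grasp; the last joint's range is limited). The gripper opens to 88 mm and grips with 3 to 60 N. Pads are 18 mm wide; open, the fingers measure 123 mm over their backs; the gripper's body (75 mm by 187 mm) begins 45 mm behind the grasp point.
Start: joints at [0.915, 0.181, 1.607, -0, 1.354, -0.206], TCP at [249.993, 517.827, 238.714] pointing down, gripper open.
Joint ranges: [-2.99, 2.99], [-0.89, 2.07], [0.3, 2.58], [-1.14, 4.28], [0, 2.63], [-3.12, 3.12]. Speed limits (rad/s): [2.57, 2.57, 3.01, 3.14, 3.14, 3.14].

INTERFACE

Orientations are given as a unit quaternion [w, x, y, z].
In Python, from bench import arm gives the robot as it stands.
- The arm moves only by the tool apply_moves, never from a script. Its argument "deltas" is a list of rows, each a list of 3 entries, a list of its own where there are three numbers: the closure, from 0 (fully open) to 1 (shut), then the shift along the world's x, y, z each as a share of 250 mm, from -1 to 1, then the turn about the world's z as a share of pi/2 rad, from -1 to 1. A call has 1 to 5 rows; each row is the pose to reach, as a shift and turn from the pose commanded when the call began; what a row does not reach only later rows make up. A row lasts 1/12 s, in which the tool goes at most 41.7 mm and 7.16 degrees, less where a joint would pass 70% of its speed; a pose out of reach is approached as far as the arm can. A call with a number of a shift or a turn outside -1 to 1 is refused whole. A call with a gripper value outside its range is refused whole. The fingers move at their own pace and stop on an object; the grip force is fixed at half the most. Time passes only in rows, so rows that repeat a pose let the fingers close. It gives the time, the measured TCP pose, the force, the opening and the grip force at its end, in the units of the state.
- arm.sense(): the state, without advancing time (a new reading comes with each control period).
- arm.camera(name): name is "scene" or "top"; returns a dict with "image" (384x512x3 uint8, red, green, blue), "mtx" (3x3 intrinsics, pixels), "extrinsics" (4x4, takes a point from world to camera coordinates). Camera axes: x right, y up, looking along -z (the intrinsics and any distortion apply to the point x, -y, -z); pixel columns grow to the right and rows downward; lengths in mm; the calibration is good to about 2 mm. A picture is of the moment at which its call begins. There is no depth.
- arm.finish_job(): hands the job in; it is judged then, once.
The state is a dict: "t": time; "joint_positions": joint angles; "qd": joint speeds; "joint_efforts": joint torques, N m; "tool_pos": TCP position; "tool_rot": TCP orientation; "contact_force": force on the tool from outside, world axes, zero at the start; "torque": the same for the moment, N m; "grip_width": finger opening in mm; "grip_force": force on a finger pad.
Only numpy, scipy, OpenCV 4.12 (cv2) and the standard library are available. Lean on these libraries where they do the work, as an engineer would, in place of code of your own. Each camera call takes 0.05 s, during which the arm holds its last target. There are 200 camera calls.

TASK

The bench is due its hygiene sample, but two reagent bottles were left on and beside the sampling spot (the taped ring on the worktop): stand both upright in the two empty bays of the steel bottle shelf, so that the row is complete. Then lift the contact-plate applicator out of its dock by the handle and, without letting its plate touch the worktop anywhere else, press the plate flat on the bare bench inside the ring, handle upright and lightly (about 5 N): just until the line half way along the bare stem meets the handle, never bottomed out. Leave the other things where they are, and finish while still holding the applicator pressed there: do not put it down or let go.

Things in the scene. Friction and masses are not known exactly. Their poses are not given: they have to be found in the camera images.
- spot_center (a point): centre of the sampling spot, on the worktop (z = 0): the bare bench inside a thin ring of dark tape stuck down flat, 76 mm inner and 90 mm outer diameter. One of the two bottles stands on it at the start.
- worktop: the bench top, a flat level slab, top at z = 0; its own origin is of no use
- bottle_large: brown reagent bottle with black screw cap, 62 mm diameter, 135 mm tall; the cap is 36 mm in diameter and takes the top 22 mm. Origin: centre of the underside, z up. Left on or beside the spot. About 0.25 kg
- bottle_small: white reagent bottle with white screw cap, 58 mm diameter, 115 mm tall; the cap is 34 mm in diameter and takes the top 20 mm. Origin: centre of the underside, z up. Left on or beside the spot, some 90 mm from the other bottle. About 0.2 kg
- shelf: low bench-top bottle shelf of stainless sheet, 84 mm deep (its x), 335 mm long (its y), fixed. Its floor is 40 mm above the worktop and is split by 3 mm sheets, 22 mm high, into four bays side by side along y, at y = -124.5, -41.5, 41.5 and 124.5 mm, each 80 mm wide inside and 78 mm deep; front lip (-x side) 15 mm, back rail 31 mm above the floor. Two bays are taken. Origin: on the worktop under its centre, x from the lip to the back rail, z up
- bay_a_floor (a point): centre of the floor of one empty bay of the shelf, 40 mm above the worktop (a bare bay, no mark to see); its axes are not the shelf's
- bay_b_floor (a point): centre of the floor of the other empty bay, as bay_a_floor. Either bottle may go in either bay
- bottle_blue: white bottle with blue cap, 48 mm diameter, 95 mm tall, standing in one bay of the shelf; stays there. Origin: centre of the underside
- jar: jar with wide white lid, 66 mm diameter, 80 mm tall, standing in another bay of the shelf; stays there. Origin: centre of the underside
- dock: round white cup, 92 mm outside diameter, 29 mm high, fixed, in which the applicator's head stands; the head's rim rests on a ledge 20 mm above the worktop and the plate hangs free below it. The applicator lifts straight up out of it. Origin: on the worktop under its centre, z up
- applicator: contact-plate applicator, upright in the dock, about 117 mm tall and 0.17 kg. Grey handle: 34 mm diameter from 11 to 76 mm above the origin, flange of 47 mm diameter below, domed top at 84 mm. From the handle's lower end an 18 mm diameter stem, 18 mm of it bare with a fine line half way, leads to the steel head, 72 mm diameter, that carries the plate, 56 mm diameter. Origin: centre of the handle's lower rim, z up along the handle (to its top)
- handle_grip (a point): point on the axis of the applicator's handle, 44 mm above its origin, good to grip (handle 34 mm thick there)
- applicator_head (a joint): how far the head and its stem are pushed up into the handle, m: 0 = fully out (free), 0.016 = bottomed. A spring resists with 1.6 N at the start and 0.4 N more per mm, so 0.008, where the line meets the handle, is about 5 N
- plate_face (a point): centre of the flat underside of the plate, 33 mm below the applicator's origin when the head is fully out
- petri_dish: clear petri dish, 89 mm diameter, 16 mm high, lying on the worktop; bystander. Origin: centre of the underside
- timer: small white lab timer with three keys, 64 x 68 x 18 mm, on the worktop; bystander. Origin: centre of the underside
- cup: white specimen cup, 85 mm diameter, 84 mm tall, on the worktop; bystander. Origin: centre of the underside
- marker: marker pen, 135 mm long, 17 mm thick, lying on the worktop; bystander. Origin: centre of the underside
- beaker: glass beaker, 77 mm diameter, 95 mm tall; bystander. Origin: centre of the underside
- dropper: small dropper bottle with yellow cap, 33 mm diameter, 72 mm tall, on the worktop; bystander. Origin: centre of the underside
Things that resemble listed ones, but are neither listed nor needed, are in the scene too. Leave any orange look-alike of the applicator alone.

How it is judged (in metres and radians):
On the way, in this order (a step that is already met when the one before it is completed fails the run):
1. both bottles stand upright in the shelf's row and are let go (z of bottle_large in the frame of shelf between 0.035 and 0.045 m and x of bottle_large in the frame of shelf between -0.014 and 0.014 m and z of bottle_small in the frame of shelf between 0.035 and 0.045 m and x of bottle_small in the frame of shelf between -0.014 and 0.014 m and angle between each of bottle_large, bottle_small's own z axis and vertical below 0.06 rad and contact force between the fingers and bottle_large below 0.1 N and contact force between the fingers and bottle_small below 0.1 N), for 0.2 s.
2. the applicator is held clear above its dock (height (world z) of plate_face above 0.035 m and contact force between the fingers and applicator above 1 N), for 0.1 s.
At the end, for the whole second after the job is handed in: Applicator still in the fingers, plate flat on the worktop within 10 mm of the ring's centre, handle within 3.4 degrees of vertical, head pushed 4 to 12 mm in, bench pressed with 3 to 8.5 N; both bottles upright on the floor of the shelf's bays, within 14 mm of mid depth (horizontal distance between plate_face and spot_center below 0.01 m and height (world z) of plate_face below 0.003 m and angle between each of applicator, bottle_large, bottle_small's own z axis and vertical below 0.06 rad and value of joint applicator_head between 0.004 and 0.012 m and contact force between applicator and worktop between 3 and 8.5 N and contact force between the fingers and applicator above 1 N and z of bottle_large in the frame of shelf between 0.035 and 0.045 m and x of bottle_large in the frame of shelf between -0.014 and 0.014 m and z of bottle_small in the frame of shelf between 0.035 and 0.045 m and x of bottle_small in the frame of shelf between -0.014 and 0.014 m); the arm keeps its last pose, push and grip.
It fails at once if the plate touched the worktop away from the marked spot (contact force between applicator and worktop above 0.3 N and horizontal distance between plate_face and spot_center above 0.014 m).
It fails at once if the applicator was bottomed out or pressed hard (over 15 N) on the bench (contact force between applicator and worktop above 15 N or (contact force between applicator and worktop above 1 N and value of joint applicator_head above 0.0155 m)).
It fails at once if a bottle was tipped over (angle between any of bottle_large, bottle_small's own z axis and vertical above 0.5 rad).
It fails at once if a bottle or jar that belongs on the shelf was disturbed (distance of any of bottle_blue, jar from where it was at the start of the episode above 0.03 m).
It fails at once if a bystander was disturbed (distance of any of petri_dish, timer, cup, marker, beaker, dropper from where it was at the start of the episode above 0.02 m).
It also fails if it takes over 72 s, if anything falls off the work surface, if the arm or the gripper's body presses on something with over 40 N, if the wrist force passes 120 N, or if a joint passes its speed limit or range.

## Working session

There is one attempt and no reset: what is moved stays moved. The work goes in short steps, Python scripts to look and compute and a tool call to move; the robot and the scene stay as the last step left them, time stands still between calls to the robot, and variables do not carry over. Pictures are saved under pics/ and viewed, at most 10 in all, crops included, and the job is handed in when it is done.

Besides the shell and the picture viewer there is one more tool, called after "Request:" by a JSON object that holds its "fn" and its "kwargs", one argument or row to a line. apply_moves: Moves the arm, as the interface text tells. Its arguments: {"type":"object","properties":{"deltas":{"type":"array","items":{"type":"array"}}},"required":["deltas"]}

```bash
mkdir -p pics; ls
cat > h.py <<'E'
import numpy as np, cv2
from bench import arm
def ray(c,u,v):
    K=np.array(c["mtx"]);E=np.array(c["extrinsics"]);d=np.linalg.inv(K)@[u,v,1]
    R,t=E[:3,:3],E[:3,3]
    return -R.T@t, R.T@np.array([d[0],-d[1],-d[2]])
def onz(c,u,v,z):
    o,d=ray(c,u,v); return o+d*(z-o[2])/d[2]
def proj(c,p):
    K=np.array(c["mtx"]);E=np.array(c["extrinsics"]);q=E[:3,:3]@p+E[:3,3]
    r=K@[q[0],-q[1],-q[2]]; return r[:2]/r[2]
E
python3 - <<'E'
from h import *
s=arm.sense();print(s["t"],s["tool_pos"],s["tool_rot"],s["grip_width"],arm.grip_depth)
for n in("scene","top"):
    c=arm.camera(n);np.save(n,c,allow_pickle=True)
    print(c["mtx"],c["extrinsics"],[k for k in c])
    cv2.imwrite(f"pics/{n}0.png",cv2.resize(c["image"][:,:,::-1],(800,600),interpolation=cv2.INTER_CUBIC))
E
```

```text
pics
0.0 [249.67722538 517.36943962 237.82897647] [-3.33297611e-04  2.23007801e-01  9.74816277e-01 -7.96839633e-04] 88.16082378859242 18.700000000000003
[[484.91990318   0.         255.7754042 ]
 [  0.         484.91990318 197.60342302]
 [  0.           0.           1.        ]] [[ 6.80487797e-01 -7.32564565e-01  1.68972537e-02 -3.12654712e+02]
 [ 4.71287496e-01  4.55209109e-01  7.55428860e-01 -3.22961222e+02]
 [-5.61092198e-01 -5.06096656e-01  6.55012763e-01 -1.45694381e+03]
 [ 0.00000000e+00  0.00000000e+00  0.00000000e+00  1.00000000e+00]] ['image', 'mtx', 'extrinsics']
[[347.40831699   0.         257.86447245]
 [  0.         347.40831699 193.06643943]
 [  0.           0.           1.        ]] [[-2.42386859e-02 -9.99522608e-01 -1.91583465e-02  9.89438426e+01]
 [ 9.92180410e-01 -2.63988452e-02  1.21988257e-01 -5.24816019e+02]
 [-1.22435779e-01 -1.60517010e-02  9.92346624e-01 -1.17984614e+03]
 [ 0.00000000e+00  0.00000000e+00  0.00000000e+00  1.00000000e+00]] ['image', 'mtx', 'extrinsics']
```

View pics/scene0.png

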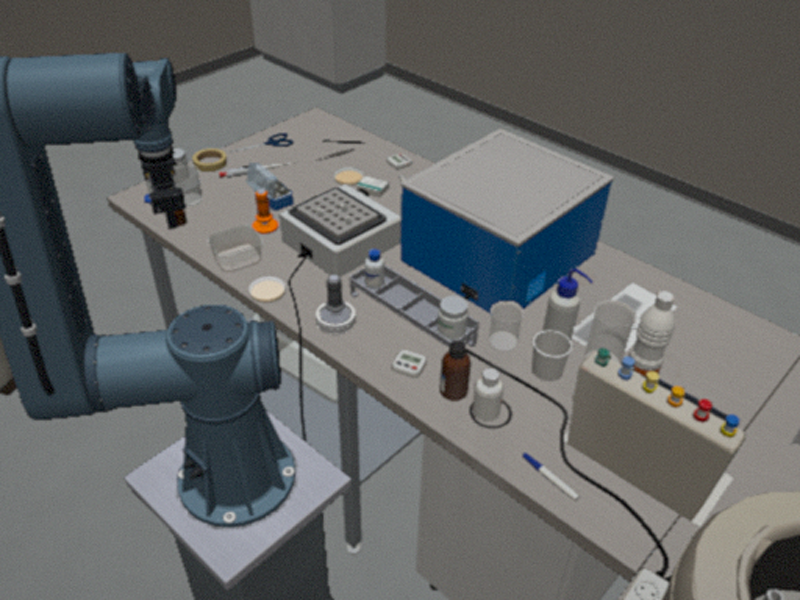

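View pics/top0.png

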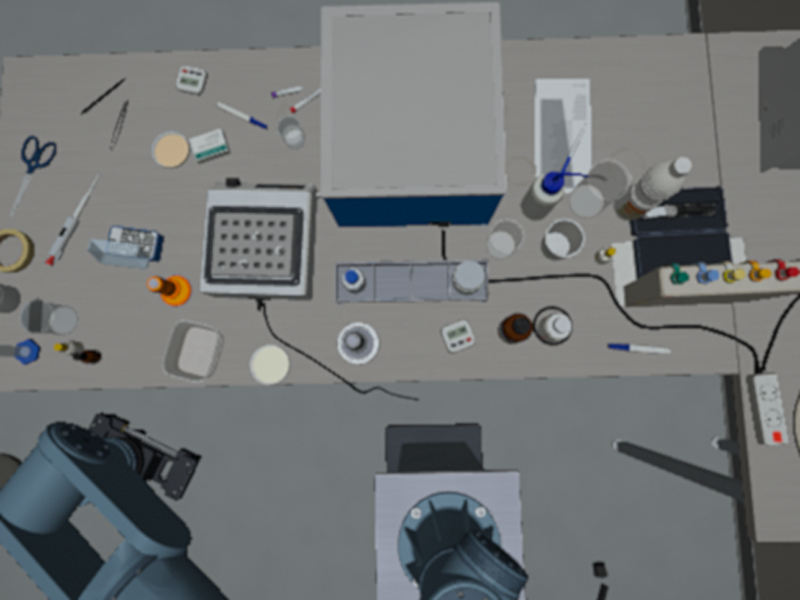

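The top view shows the shelf at (412,282). The blue-cap bottle is in its left end bay at (353,281) and the jar in its right end bay at (467,276), so the two middle bays are empty. The grey applicator is in the white dock at (357,343). The brown bottle is at (517,327), and the white bottle at (553,325) stands on the ring. The orange look-alike at (175,290) is to be left alone.

White-bottle candidates are the one on the ring at (553,325), the blue-top wash bottle at (550,190), the large bottle at (660,185) and the blue-cap bottle in the shelf. Only the first is all white and on the ring beside the brown bottle. I'll confirm with one enlarged crop.

Run:
```python
from h import *
t=np.load("top.npy",allow_pickle=True).item();s=np.load("scene.npy",allow_pickle=True).item()
a=cv2.resize(t["image"][155:245,205:385,::-1],None,fx=4.4,fy=4.4,interpolation=cv2.INTER_CUBIC)[:,:792]
cv2.imwrite("pics/c1.png",a)
b=cv2.resize(s["image"][150:285,190:370,::-1],None,fx=4.4,fy=4.4,interpolation=cv2.INTER_CUBIC)
cv2.imwrite("pics/c2.png",b[:594,:792])
```

```text
(no output)
```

View pics/c1.png

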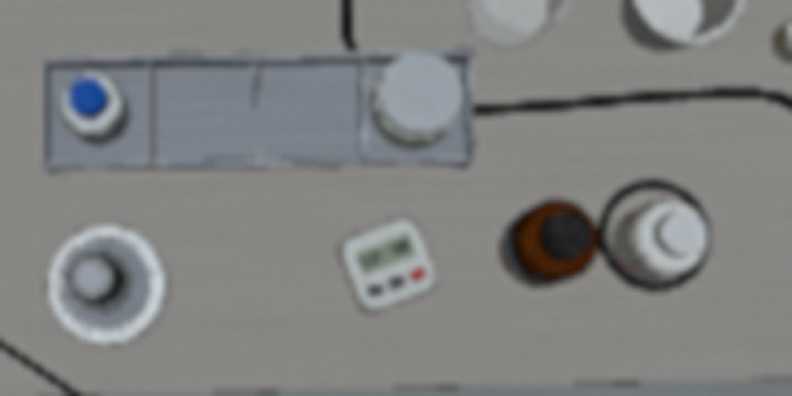

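View pics/c2.png

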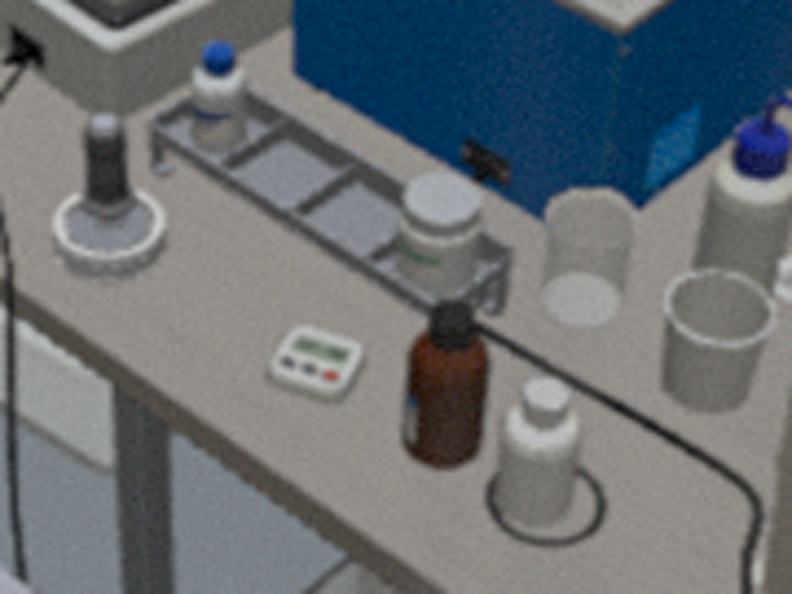

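The crops confirm the targets: brown bottle with black cap at c1 (566,234), white bottle with white cap at (681,228) standing on the ring (654,236), and grey applicator in its dock at (96,278). The two middle bays of the shelf are empty. Next I compute positions.

```bash
cat > tri.py <<'E'
from h import *
def tri(c1,p1,c2,p2):
    o1,d1=ray(c1,*p1);o2,d2=ray(c2,*p2)
    A=np.stack([d1,-d2],1);k=np.linalg.lstsq(A,o2-o1,rcond=None)[0]
    a,b=o1+k[0]*d1,o2+k[1]*d2; return (a+b)/2,np.linalg.norm(a-b)
E
python3 - <<'E'
from tri import *
np.set_printoptions(precision=1,suppress=True)
t=np.load("top.npy",allow_pickle=True).item();s=np.load("scene.npy",allow_pickle=True).item()
T=lambda u,v:((u+.5)/4.4+204.5,(v+.5)/4.4+154.5)
S=lambda u,v:((u+.5)/4.4+189.5,(v+.5)/4.4+149.5)
for n,a,z,b in [("large",(566,234),135,(452,312)),("small",(681,228),115,(545,390)),("ring",(654,236),0,(548,504)),("app",(96,278),110,(103,122)),("dock",(107,285),29,(109,222)),("jar",(418,92),120,(441,197)),("blue",(90,97),135,(219,50))]:
    print(n,onz(t,*T(*a),z),onz(s,*S(*b),z),*tri(t,T(*a),s,S(*b)))
for a,z in[((47,62),71),((47,168),55),((470,55),71),((470,160),55),((153,115),58),((362,110),58),((258,62),71)]: print("shelf",a,onz(t,*T(*a),z))
for a in[(330,225),(500,225)]: print("box",onz(t,a[0]*.64,a[1]*.64,0))
print("boxtop",tri(t,(330*.64,193*.64),s,(404*.64,183*.64)),tri(t,(504*.64,190*.64),s,(522*.64,240*.64)))
E
```

```text
large [ 461.3 -153.6  135. ] [ 462.1 -153.9  135. ] [ 461.6 -153.8  135.2] 0.8664824061209735
small [ 465.  -241.6  115. ] [ 463.2 -240.7  115. ] [ 464.4 -241.   114.6] 1.8544200566564726
ring [ 468.  -251.1    0. ] [ 467.4 -254.     0. ] [ 468.7 -252.3   -2.6] 1.601496824425526
app [439.5 188.3 110. ] [458.8 212.5 110. ] [437.2 186.2 137. ] 2.456747324432842
dock [438.2 188.4  29. ] [438. 188.  29.] [438.3 188.4  28.6] 0.1733562710109555
jar [570.3 -53.  120. ] [569.6 -55.1 120. ] [571.  -53.5 118.1] 0.9337306036284658
blue [570.6 188.2 135. ] [571.7 189.8 135. ] [570.2 188.1 136.6] 0.246517092183916
shelf (47, 62) [610.2 228.4  71. ]
shelf (47, 168) [529.3 231.4  55. ]
shelf (470, 55) [606.6 -99.4  71. ]
shelf (470, 160) [526.8 -98.1  55. ]
shelf (153, 115) [568.4 147.6  58. ]
shelf (362, 110) [567.9 -15.5  58. ]
shelf (258, 62) [605.7  64.6  71. ]
box [716.7 252.5   0. ]
box [ 705.  -144.3    0. ]
boxtop (array([706.7, 216.4, 251.9]), np.float64(7.299753593843763)) (array([ 709.9, -115.7,  248.9]), np.float64(9.041169199153009))
```

Request:
{"fn": "apply_moves", "kwargs": {
  "deltas": [
    [0,[0.21,-0.67,0],-0.357],
    [0,[0.21,-0.67,0],-0.357],
    [0,[0.21,-0.67,0],-0.357],
    [0,[0.21,-0.67,0],-0.357],
    [0,[0.21,-0.67,0],-0.357]
  ]
}}

```text
t: 0.52
tool_pos: [303.1, 346.0, 238.0]
tool_rot: [0.0, 0.488, 0.873, -0.001]
contact_force: [0.3, 0.3, -0.4]
grip_width: 88.4
grip_force: 0.0
```

Request:
{"fn": "apply_moves", "kwargs": {
  "deltas": [
    [0,[0.21,-0.67,0],-0.357],
    [0,[0.21,-0.67,0],-0.357],
    [0,[0.21,-0.67,0],-0.357],
    [0,[0.21,-0.67,0],-0.357],
    [0,[0.21,-0.67,0],-0.357]
  ]
}}

```text
t: 0.93
tool_pos: [356.1, 178.3, 238.6]
tool_rot: [0.001, 0.711, 0.703, -0.0]
contact_force: [0.1, 0.3, 0.2]
grip_width: 87.6
grip_force: 0.0
```

Request:
{"fn": "apply_moves", "kwargs": {
  "deltas": [
    [0,[0.21,-0.67,0],0],
    [0,[0.21,-0.67,0],0],
    [0,[0.21,-0.67,0],0],
    [0,[0.21,-0.67,0],0],
    [0,[0.21,-0.67,0],0]
  ]
}}

```text
t: 1.35
tool_pos: [408.6, 10.4, 238.9]
tool_rot: [0.001, 0.709, 0.705, -0.0]
contact_force: [-0.5, -0.0, 0.3]
grip_width: 88.2
grip_force: 0.0
```

Request:
{"fn": "apply_moves", "kwargs": {
  "deltas": [
    [0,[0.216,-0.676,0],0],
    [0,[0.216,-0.676,0],0],
    [0,[0.216,-0.676,0],0],
    [0,[0.216,-0.676,0],0],
    [0,[0.216,-0.676,0],0]
  ]
}}

```text
t: 1.77
tool_pos: [462.5, -158.2, 238.6]
tool_rot: [0.001, 0.709, 0.706, -0.0]
contact_force: [-1.0, 0.2, -0.2]
grip_width: 88.0
grip_force: 0.0
```

Request:
{"fn": "apply_moves", "kwargs": {
  "deltas": [
    [0,[-0.004,0.017,-0.1],0],
    [0,[-0.004,0.017,-0.25],0],
    [0,[-0.004,0.017,-0.4],0],
    [0,[-0.004,0.017,-0.514],0],
    [0,[-0.004,0.017,-0.514],0]
  ]
}}

```text
t: 2.18
tool_pos: [456.2, -146.1, 104.3]
tool_rot: [-0.006, 0.707, 0.707, -0.001]
contact_force: [-1.1, 1.3, 0.8]
grip_width: 88.2
grip_force: 0.0
```

Request:
{"fn": "apply_moves", "kwargs": {
  "deltas": [
    [0.3,[0,0,0],0],
    [0.5,[0,0,0],0],
    [0.7,[0,0,0],0],
    [1,[0,0,0],0],
    [1,[0,0,0],0]
  ]
}}

```text
t: 2.6
tool_pos: [461.6, -149.9, 111.9]
tool_rot: [0.002, 0.707, 0.707, 0.0]
contact_force: [-0.8, 0.5, 0.7]
grip_width: 56.6
grip_force: 0.0
```

Request:
{"fn": "apply_moves", "kwargs": {
  "deltas": [
    [1,[0,0,0],0],
    [1,[0,0,0],0],
    [1,[0,0,0],0],
    [1,[0,0,0],0],
    [1,[0,0,0],0]
  ]
}}

```text
t: 3.02
tool_pos: [460.8, -149.6, 110.5]
tool_rot: [0.0, 0.707, 0.707, 0.0]
contact_force: [0.5, 0.6, 2.4]
grip_width: 35.5
grip_force: 29.6
```

Request:
{"fn": "apply_moves", "kwargs": {
  "deltas": [
    [1,[0,0,0.06],0],
    [1,[0,0,0.15],0],
    [1,[0,0,0.25],0],
    [1,[0,0,0.34],0],
    [1,[0,0,0.37],0]
  ]
}}

```text
t: 3.43
tool_pos: [461.5, -150.1, 205.4]
tool_rot: [0.002, 0.707, 0.707, 0.0]
contact_force: [0.3, -0.5, -2.3]
grip_width: 35.3
grip_force: 29.7
```

Request:
{"fn": "apply_moves", "kwargs": {
  "deltas": [
    [1,[0,0.05,0],0],
    [1,[0,0.13,0],0],
    [1,[0,0.22,0],0],
    [1,[0,0.31,0],0],
    [1,[0,0.4,0],0]
  ]
}}

```text
t: 3.85
tool_pos: [458.8, -47.3, 200.3]
tool_rot: [-0.002, 0.707, 0.707, -0.001]
contact_force: [0.9, 0.9, -2.4]
grip_width: 35.4
grip_force: 29.7
```

Request:
{"fn": "apply_moves", "kwargs": {
  "deltas": [
    [1,[0,0.1,0],0],
    [1,[0,0.19,0],0],
    [1,[0,0.26,0],0],
    [1,[0,0.3,0],0],
    [1,[0,0.31,0],0]
  ]
}}

```text
t: 4.27
tool_pos: [459.1, 30.2, 200.9]
tool_rot: [-0.001, 0.706, 0.708, -0.001]
contact_force: [-0.2, -1.2, -2.8]
grip_width: 35.4
grip_force: 29.7
```

Request:
{"fn": "apply_moves", "kwargs": {
  "deltas": [
    [1,[0.06,0,0],0],
    [1,[0.14,0,0],0],
    [1,[0.23,0,0],0],
    [1,[0.32,0,0],0],
    [1,[0.38,0,0],0]
  ]
}}

```text
t: 4.68
tool_pos: [556.8, 27.3, 201.6]
tool_rot: [-0.0, 0.708, 0.707, -0.0]
contact_force: [-0.7, -0.5, -3.0]
grip_width: 35.4
grip_force: 29.8
```

Request:
{"fn": "apply_moves", "kwargs": {
  "deltas": [
    [1,[0.03,0,0],0],
    [1,[0.048,0,0],0],
    [1,[0.048,0,0],0],
    [1,[0.048,0,0],0],
    [1,[0.048,0,0],0]
  ]
}}

```text
t: 5.1
tool_pos: [566.6, 28.1, 202.5]
tool_rot: [-0.0, 0.707, 0.707, -0.0]
contact_force: [0.1, -0.1, -2.2]
grip_width: 35.3
grip_force: 29.8
```

Run:
```python
from h import *
s=arm.sense();print(s["t"],s["tool_pos"],s["grip_width"],s["grip_force"],s["contact_force"])
c=arm.camera("scene");np.save("s2",c,allow_pickle=True)
a=c["image"][110:275,150:370,::-1];cv2.imwrite("pics/c3.png",cv2.resize(a,None,fx=3.6,fy=3.6,interpolation=cv2.INTER_CUBIC))
```

```text
5.1 [566.60468787  28.0810646  202.4634953 ] 35.33393430001269 29.82151644930127 [ 0.06644252 -0.14631805 -2.24508765]
```

View pics/c3.png

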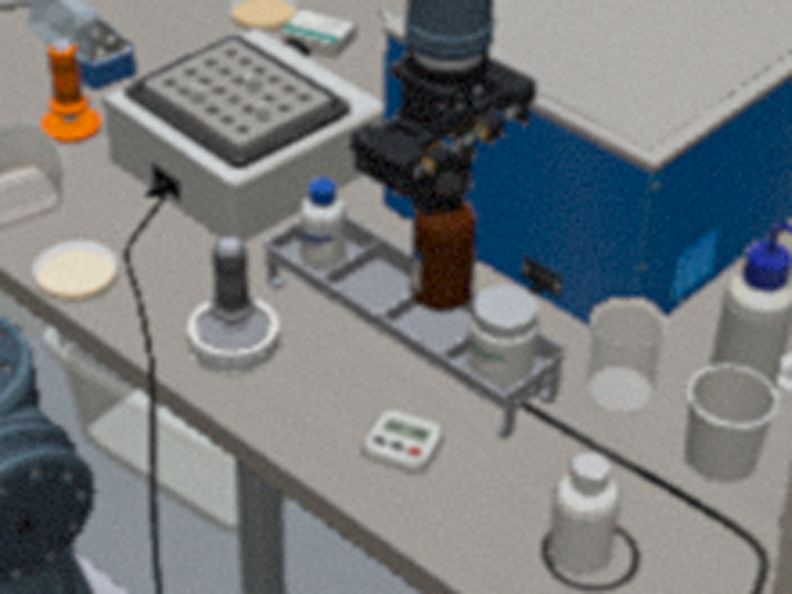

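The brown bottle hangs upright at c3 (445,255), over the empty bay left of the jar. I'll lower and release it.

Request:
{"fn": "apply_moves", "kwargs": {
  "deltas": [
    [1,[0,0,-0.05],0],
    [1,[0,0,-0.1],0],
    [1,[0,0,-0.15],0],
    [1,[0,0,-0.18],0],
    [1,[0,0,-0.195],0]
  ]
}}

```text
t: 5.57
tool_pos: [566.0, 28.3, 151.3]
tool_rot: [-0.002, 0.707, 0.707, -0.001]
contact_force: [-0.2, 0.6, -3.2]
grip_width: 35.2
grip_force: 29.8
```

Request:
{"fn": "apply_moves", "kwargs": {
  "deltas": [
    [1,[0,0,-0.004],0],
    [1,[0,0,-0.008],0],
    [1,[0,0,-0.012],0],
    [1,[0,0,-0.014],0],
    [1,[0,0,-0.014],0]
  ]
}}

```text
t: 5.98
tool_pos: [567.8, 28.1, 150.8]
tool_rot: [0.0, 0.707, 0.707, 0.0]
contact_force: [0.6, -0.1, -2.5]
grip_width: 35.2
grip_force: 29.8
```

Request:
{"fn": "apply_moves", "kwargs": {
  "deltas": [
    [1,[0,0,0],0],
    [0.7,[0,0,0],0],
    [0.4,[0,0,0],0],
    [0.2,[0,0,0],0],
    [0,[0,0,0],0]
  ]
}}

```text
t: 6.4
tool_pos: [568.0, 28.0, 151.1]
tool_rot: [0.001, 0.707, 0.707, 0.0]
contact_force: [-0.2, 0.8, 1.1]
grip_width: 53.0
grip_force: 0.0
```

Request:
{"fn": "apply_moves", "kwargs": {
  "deltas": [
    [0,[0,0,0],0],
    [0,[0,0,0],0],
    [0,[0,0,0.1],0],
    [0,[0,0,0.25],0],
    [0,[0,0,0.4],0]
  ]
}}

```text
t: 6.82
tool_pos: [566.4, 28.2, 250.4]
tool_rot: [-0.001, 0.707, 0.707, -0.001]
contact_force: [1.6, -0.3, -0.1]
grip_width: 86.5
grip_force: 0.0
```

Request:
{"fn": "apply_moves", "kwargs": {
  "deltas": [
    [0,[-0.07,-0.1,0],0],
    [0,[-0.14,-0.24,0],0],
    [0,[-0.2,-0.38,0],0],
    [0,[-0.27,-0.52,0],0],
    [0,[-0.34,-0.66,0],0]
  ]
}}

```text
t: 7.23
tool_pos: [481.6, -138.1, 250.8]
tool_rot: [0.0, 0.707, 0.707, 0.0]
contact_force: [-0.6, 0.1, 0.5]
grip_width: 88.1
grip_force: 0.0
```

Request:
{"fn": "apply_moves", "kwargs": {
  "deltas": [
    [0,[-0.05,-0.14,0],0],
    [0,[-0.07,-0.26,0],0],
    [0,[-0.07,-0.36,0],0],
    [0,[-0.07,-0.415,0],0],
    [0,[-0.07,-0.415,0],0]
  ]
}}

```text
t: 7.65
tool_pos: [464.8, -243.1, 250.6]
tool_rot: [0.0, 0.708, 0.706, -0.0]
contact_force: [-0.1, -0.2, -0.5]
grip_width: 88.2
grip_force: 0.0
```

Request:
{"fn": "apply_moves", "kwargs": {
  "deltas": [
    [0,[0,0,0],0],
    [0,[0,0,-0.08],0],
    [0,[0,0,-0.2],0],
    [0,[0,0,-0.28],0],
    [0,[0,0,-0.3],0]
  ]
}}

```text
t: 8.07
tool_pos: [463.5, -237.3, 171.8]
tool_rot: [-0.003, 0.707, 0.708, -0.0]
contact_force: [0.3, 0.1, -0.9]
grip_width: 88.2
grip_force: 0.0
```

Request:
{"fn": "apply_moves", "kwargs": {
  "deltas": [
    [0,[0,0,0],0],
    [0,[0,0,0],0],
    [0,[0,0,0],0],
    [0,[0,0,0],0],
    [0,[0,0,0],0]
  ]
}}

```text
t: 8.48
tool_pos: [465.7, -241.0, 176.8]
tool_rot: [0.001, 0.707, 0.707, 0.0]
contact_force: [0.4, -0.4, -0.0]
grip_width: 87.9
grip_force: 0.0
```

Run:
```python
from h import *
s=arm.sense();print(s["t"],s["tool_pos"],s["joint_positions"])
```

```text
8.4833 [ 465.65788206 -241.03914725  176.77903999] [-7.04268586e-01  1.32358870e-01  1.79456648e+00  3.49209512e-05
  1.21241876e+00 -7.03883677e-01]
```

Request:
{"fn": "apply_moves", "kwargs": {
  "deltas": [
    [0,[-0.004,0,-0.08],0],
    [0,[-0.004,0,-0.18],0],
    [0,[-0.004,0,-0.27],0],
    [0,[-0.004,0,-0.33],0],
    [0,[-0.004,0,-0.347],0]
  ]
}}

```text
t: 8.9
tool_pos: [462.8, -239.8, 86.6]
tool_rot: [-0.002, 0.707, 0.707, -0.0]
contact_force: [-1.1, 0.3, 0.6]
grip_width: 88.4
grip_force: 0.0
```

Request:
{"fn": "apply_moves", "kwargs": {
  "deltas": [
    [0.3,[0,0,0],0],
    [0.5,[0,0,0],0],
    [0.7,[0,0,0],0],
    [1,[0,0,0],0],
    [1,[0,0,0],0]
  ]
}}

```text
t: 9.32
tool_pos: [464.6, -241.2, 89.8]
tool_rot: [0.001, 0.707, 0.707, 0.0]
contact_force: [-0.5, 0.4, 0.6]
grip_width: 57.2
grip_force: 0.0
```

Request:
{"fn": "apply_moves", "kwargs": {
  "deltas": [
    [1,[0,0,0],0],
    [1,[0,0,0],0],
    [1,[0,0,0],0],
    [1,[0,0,0],0],
    [1,[0,0,0],0]
  ]
}}

```text
t: 9.73
tool_pos: [463.8, -240.9, 89.2]
tool_rot: [-0.0, 0.707, 0.707, -0.0]
contact_force: [-1.8, 0.4, 4.7]
grip_width: 36.8
grip_force: 26.5
```

Request:
{"fn": "apply_moves", "kwargs": {
  "deltas": [
    [1,[0,0,0.06],0],
    [1,[0,0,0.15],0],
    [1,[0,0,0.25],0],
    [1,[0,0,0.34],0],
    [1,[0,0,0.4],0]
  ]
}}

```text
t: 10.15
tool_pos: [464.4, -240.9, 190.6]
tool_rot: [0.001, 0.707, 0.707, 0.0]
contact_force: [0.2, 0.4, -2.1]
grip_width: 33.4
grip_force: 32.5
```

Run:
```python
from h import *
np.set_printoptions(precision=1,suppress=True)
s=arm.sense();print(s["t"],s["tool_pos"],s["grip_width"],s["grip_force"])
t=arm.camera("top");np.save("t3",t,allow_pickle=True)
a=np.hstack([t["image"][155:245,205:385,::-1]]);cv2.imwrite("pics/c4.png",cv2.resize(a,None,fx=4.4,fy=4.4,interpolation=cv2.INTER_CUBIC))
```

```text
10.15 [ 464.4 -240.9  190.6] 33.40345311077275 32.52724374295212
```

View pics/c4.png

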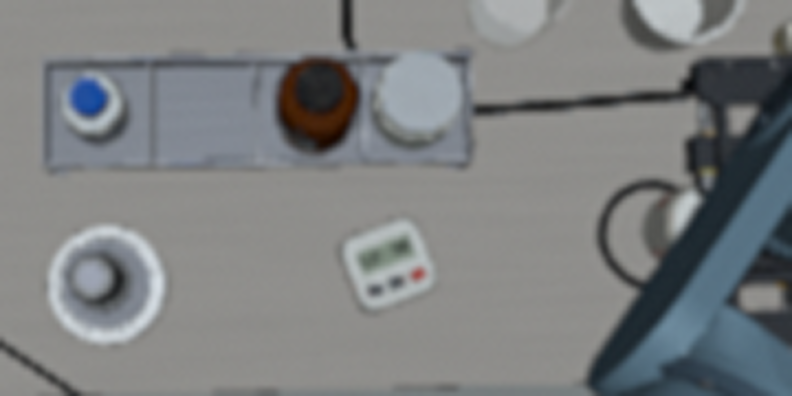

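The brown bottle is in its bay at c4 (318,95), and the white bottle is lifted off the ring. I'll carry it to the other empty bay.

Request:
{"fn": "apply_moves", "kwargs": {
  "deltas": [
    [1,[0,0.06,0],0],
    [1,[0,0.17,0],0],
    [1,[0,0.29,0],0],
    [1,[0,0.41,0],0],
    [1,[0,0.53,0],0]
  ]
}}

```text
t: 10.62
tool_pos: [462.5, -105.8, 186.7]
tool_rot: [-0.002, 0.708, 0.707, -0.0]
contact_force: [1.4, 0.2, -3.2]
grip_width: 32.8
grip_force: 32.4
```

Request:
{"fn": "apply_moves", "kwargs": {
  "deltas": [
    [1,[0,0.12,0],0],
    [1,[0,0.24,0],0],
    [1,[0,0.36,0],0],
    [1,[0,0.48,0],0],
    [1,[0,0.6,0],0]
  ]
}}

```text
t: 11.03
tool_pos: [462.2, 44.0, 186.9]
tool_rot: [-0.001, 0.707, 0.707, -0.001]
contact_force: [0.8, -0.1, -2.1]
grip_width: 32.9
grip_force: 32.4
```

Request:
{"fn": "apply_moves", "kwargs": {
  "deltas": [
    [1,[0,0.12,0],0],
    [1,[0,0.2,0],0],
    [1,[0,0.25,0],0],
    [1,[0,0.262,0],0],
    [1,[0,0.262,0],0]
  ]
}}

```text
t: 11.45
tool_pos: [462.6, 108.3, 187.3]
tool_rot: [-0.001, 0.707, 0.708, -0.001]
contact_force: [0.3, -1.0, -3.8]
grip_width: 33.1
grip_force: 32.4
```

Request:
{"fn": "apply_moves", "kwargs": {
  "deltas": [
    [1,[0.06,0,0],0],
    [1,[0.14,0,0],0],
    [1,[0.23,0,0],0],
    [1,[0.32,0,0],0],
    [1,[0.38,0,0],0]
  ]
}}

```text
t: 11.87
tool_pos: [560.4, 105.9, 187.9]
tool_rot: [0.0, 0.708, 0.706, -0.0]
contact_force: [-0.0, -0.9, -3.0]
grip_width: 33.0
grip_force: 32.4
```

Request:
{"fn": "apply_moves", "kwargs": {
  "deltas": [
    [1,[0.03,0,0],0],
    [1,[0.034,0,0],0],
    [1,[0.034,0,0],0],
    [1,[0.034,0,0],0],
    [1,[0.034,0,0],0]
  ]
}}

```text
t: 12.28
tool_pos: [566.5, 107.2, 188.6]
tool_rot: [-0.0, 0.707, 0.707, -0.0]
contact_force: [0.5, -0.1, -2.1]
grip_width: 33.3
grip_force: 32.4
```

Run:
```python
from h import *
s=arm.sense();print(s["t"],s["tool_pos"],s["grip_width"],s["grip_force"],s["contact_force"])
```

```text
12.2833 [566.52400204 107.24847014 188.55141054] 33.28579691629727 32.425473175244406 [ 0.52294316 -0.06146302 -2.05573116]
```

Request:
{"fn": "apply_moves", "kwargs": {
  "deltas": [
    [1,[0.005,0,-0.05],0],
    [1,[0.005,0,-0.11],0],
    [1,[0.005,0,-0.17],0],
    [1,[0.005,0,-0.205],0],
    [1,[0.005,0,-0.22],0]
  ]
}}

```text
t: 12.7
tool_pos: [567.9, 107.1, 133.0]
tool_rot: [-0.0, 0.707, 0.707, -0.001]
contact_force: [-7.9, -3.0, 19.6]
grip_width: 33.2
grip_force: 33.6
```

Request:
{"fn": "apply_moves", "kwargs": {
  "deltas": [
    [1,[0,0,-0.005],0],
    [1,[0,0,-0.01],0],
    [1,[0,0,-0.014],0],
    [1,[0,0,-0.016],0],
    [1,[0,0,-0.016],0]
  ]
}}

```text
t: 13.12
tool_pos: [568.7, 107.0, 133.0]
tool_rot: [0.0, 0.707, 0.707, -0.0]
contact_force: [-11.6, -2.7, 21.4]
grip_width: 32.8
grip_force: 33.9
```

Request:
{"fn": "apply_moves", "kwargs": {
  "deltas": [
    [1,[0,0,0],0],
    [0.7,[0,0,0],0],
    [0.4,[0,0,0],0],
    [0.2,[0,0,0],0],
    [0,[0,0,0],0]
  ]
}}

```text
t: 13.53
tool_pos: [569.1, 107.4, 130.2]
tool_rot: [0.0, 0.707, 0.707, 0.001]
contact_force: [0.6, -0.4, -0.6]
grip_width: 51.0
grip_force: 0.0
```

Request:
{"fn": "apply_moves", "kwargs": {
  "deltas": [
    [0,[0,0,0],0],
    [0,[0,0,0],0],
    [0,[0,0,0.1],0],
    [0,[0,0,0.25],0],
    [0,[0,0,0.4],0]
  ]
}}

```text
t: 13.95
tool_pos: [567.6, 107.4, 229.2]
tool_rot: [-0.001, 0.707, 0.707, -0.001]
contact_force: [0.9, -0.9, -1.0]
grip_width: 84.4
grip_force: 0.0
```

Run:
```python
from h import *
s=arm.sense();print(s["t"],s["tool_pos"])
c=arm.camera("scene");np.save("s4",c,allow_pickle=True)
a=c["image"][110:275,150:370,::-1];cv2.imwrite("pics/c5.png",cv2.resize(a,None,fx=3.6,fy=3.6,interpolation=cv2.INTER_CUBIC))
```

```text
13.95 [567.56601937 107.35033485 229.19785814]
```

View pics/c5.png

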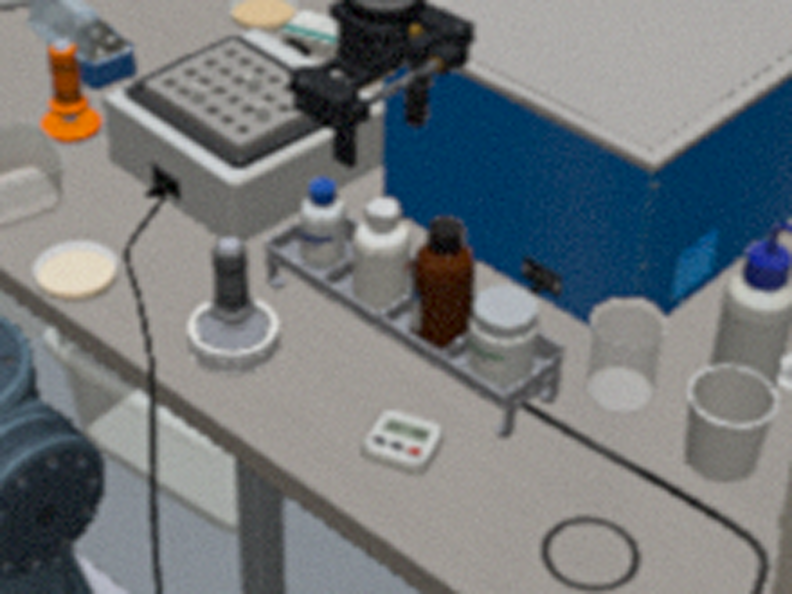

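Both bottles stand upright in the two middle bays: white at c5 (382,250), brown at (445,280). The ring at (590,553) is now bare. Next I check depths and refit the ring.

Run:
```python
from tri import *
np.set_printoptions(precision=1,suppress=True)
c=np.load("s4.npy",allow_pickle=True).item(); t=arm.camera("top")
P=lambda u,v:((u+.5)/3.6+149.5,(v+.5)/3.6+109.5)
print("small",onz(c,*P(384,208),155),"large",onz(c,*P(447,228),175),"jar",onz(c,*P(505,306),120),"blue",onz(c,*P(322,186),135))
for n,k in(("scene",c),("top",t)):
    u,v=proj(k,np.array([468,-252,0.]));u,v=int(u),int(v)
    R=22;g=cv2.cvtColor(k["image"],cv2.COLOR_RGB2GRAY)[v-R:v+R,u-R:u+R]
    g=cv2.resize(g,None,fx=4,fy=4,interpolation=cv2.INTER_CUBIC)
    m=(g<np.median(g)-25).astype(np.uint8)
    cs,_=cv2.findContours(m,cv2.RETR_EXTERNAL,cv2.CHAIN_APPROX_NONE)
    for q in cs:
        if len(q)<60: continue
        e=cv2.fitEllipse(q);print(n,e,onz(k,u-R+(e[0][0]+.5)/4-.5,v-R+(e[0][1]+.5)/4-.5,0))
```

```text
small [567.1 101.  155. ] large [566.6  18.8 175. ] jar [568.8 -56.1 120. ] blue [569.5 189.2 135. ]
scene ((91.73918151855469, 91.58517456054688), (83.89055633544922, 112.75971984863281), 99.99948120117188) [ 468.2 -250.9    0. ]
scene ((161.03076171875, 8.116376876831055), (13.34034538269043, 42.75535583496094), 114.94550323486328) [ 584.7 -235.8    0. ]
top ((89.89846801757812, 89.74793243408203), (101.99773406982422, 105.38404846191406), 133.93971252441406) [ 468.6 -250.6    0. ]
```

Request:
{"fn": "apply_moves", "kwargs": {
  "deltas": [
    [0,[-0.06,0.03,0.02],0],
    [0,[-0.18,0.1,0.02],0],
    [0,[-0.31,0.18,0.02],0],
    [0,[-0.43,0.26,0.02],0],
    [0,[-0.52,0.324,0.02],0]
  ]
}}

```text
t: 14.47
tool_pos: [436.2, 189.2, 233.7]
tool_rot: [-0.001, 0.707, 0.707, -0.001]
contact_force: [0.8, -0.4, 0.5]
grip_width: 88.2
grip_force: 0.0
```

Request:
{"fn": "apply_moves", "kwargs": {
  "deltas": [
    [0,[0,0,-0.06],0],
    [0,[0,0,-0.12],0],
    [0,[0,0,-0.18],0],
    [0,[0,0,-0.2],0],
    [0,[0,0,-0.2],0]
  ]
}}

```text
t: 14.88
tool_pos: [437.5, 188.2, 182.9]
tool_rot: [-0.001, 0.707, 0.707, -0.001]
contact_force: [-0.6, -0.8, -1.3]
grip_width: 87.9
grip_force: 0.0
```

Request:
{"fn": "apply_moves", "kwargs": {
  "deltas": [
    [0,[0,0,0],0],
    [0,[0,0,0],0],
    [0,[0,0,0],0],
    [0,[0,0,0],0],
    [0,[0,0,0],0]
  ]
}}

```text
t: 15.3
tool_pos: [439.2, 188.3, 185.3]
tool_rot: [0.0, 0.707, 0.707, 0.0]
contact_force: [0.2, -0.1, 0.2]
grip_width: 88.2
grip_force: 0.0
```

Run:
```python
from h import *
s=arm.sense();print(s["t"],s["tool_pos"],s["tool_rot"])
```

```text
15.3 [439.15223877 188.32645455 185.26202745] [2.98368258e-04 7.07357670e-01 7.06855612e-01 4.26141481e-04]
```

Request:
{"fn": "apply_moves", "kwargs": {
  "deltas": [
    [0,[-0.004,0,-0.07],0],
    [0,[-0.004,0,-0.15],0],
    [0,[-0.004,0,-0.23],0],
    [0,[-0.004,0,-0.3],0],
    [0,[-0.004,0,-0.35],0]
  ]
}}

```text
t: 15.72
tool_pos: [437.1, 188.2, 95.9]
tool_rot: [-0.0, 0.707, 0.707, -0.0]
contact_force: [-0.1, 0.6, 0.1]
grip_width: 88.2
grip_force: 0.0
```

Request:
{"fn": "apply_moves", "kwargs": {
  "deltas": [
    [0,[0,0,-0.03],0],
    [0,[0,0,-0.05],0],
    [0,[0,0,-0.063],0],
    [0,[0,0,-0.063],0],
    [0,[0,0,-0.063],0]
  ]
}}

```text
t: 16.13
tool_pos: [438.2, 188.4, 82.0]
tool_rot: [0.0, 0.707, 0.707, 0.0]
contact_force: [1.1, 1.1, -0.2]
grip_width: 87.9
grip_force: 0.0
```

Request:
{"fn": "apply_moves", "kwargs": {
  "deltas": [
    [0.3,[0,0,0],0],
    [0.5,[0,0,0],0],
    [0.6,[0,0,0],0],
    [0.8,[0,0,0],0],
    [1,[0,0,0],0]
  ]
}}

```text
t: 16.55
tool_pos: [437.9, 188.3, 81.7]
tool_rot: [0.0, 0.707, 0.707, 0.0]
contact_force: [-0.1, -1.0, 1.0]
grip_width: 56.8
grip_force: 0.0
```

Request:
{"fn": "apply_moves", "kwargs": {
  "deltas": [
    [1,[0,0,0],0],
    [1,[0,0,0],0],
    [1,[0,0,0],0],
    [1,[0,0,0],0],
    [1,[0,0,0],0]
  ]
}}

```text
t: 16.97
tool_pos: [438.0, 188.4, 81.6]
tool_rot: [0.0, 0.707, 0.707, 0.0]
contact_force: [0.4, -0.9, 0.9]
grip_width: 32.7
grip_force: 30.0
```

Request:
{"fn": "apply_moves", "kwargs": {
  "deltas": [
    [1,[0,0,0],0],
    [1,[0,0,0],0],
    [1,[0,0,0],0],
    [1,[0,0,0],0],
    [1,[0,0,0],0]
  ]
}}

```text
t: 17.38
tool_pos: [438.0, 188.3, 81.6]
tool_rot: [0.0, 0.707, 0.707, 0.0]
contact_force: [2.2, 0.1, 1.7]
grip_width: 33.2
grip_force: 30.0
```

Request:
{"fn": "apply_moves", "kwargs": {
  "deltas": [
    [1,[0,0,0.03],0],
    [1,[0,0,0.08],0],
    [1,[0,0,0.15],0],
    [1,[0,0,0.22],0],
    [1,[0,0,0.3],0]
  ]
}}

```text
t: 17.8
tool_pos: [436.5, 188.1, 156.7]
tool_rot: [-0.001, 0.707, 0.707, -0.001]
contact_force: [-0.2, 0.5, -1.3]
grip_width: 33.1
grip_force: 30.0
```

Request:
{"fn": "apply_moves", "kwargs": {
  "deltas": [
    [1,[0,0,0.06],0],
    [1,[0,0,0.1],0],
    [1,[0,0,0.1],0],
    [1,[0,0,0.1],0],
    [1,[0,0,0.1],0]
  ]
}}

```text
t: 18.22
tool_pos: [436.9, 188.2, 180.4]
tool_rot: [-0.001, 0.707, 0.707, -0.001]
contact_force: [0.4, 0.7, -1.9]
grip_width: 32.9
grip_force: 30.0
```

Request:
{"fn": "apply_moves", "kwargs": {
  "deltas": [
    [1,[0.004,-0.06,0],0],
    [1,[0.01,-0.16,0],0],
    [1,[0.02,-0.27,0],0],
    [1,[0.03,-0.38,0],0],
    [1,[0.035,-0.5,0],0]
  ]
}}

```text
t: 18.63
tool_pos: [445.6, 62.6, 180.1]
tool_rot: [-0.001, 0.707, 0.707, -0.001]
contact_force: [0.4, -0.6, -1.2]
grip_width: 33.4
grip_force: 30.0
```

Request:
{"fn": "apply_moves", "kwargs": {
  "deltas": [
    [1,[0.01,-0.12,0],0],
    [1,[0.02,-0.24,0],0],
    [1,[0.03,-0.36,0],0],
    [1,[0.04,-0.48,0],0],
    [1,[0.045,-0.6,0],0]
  ]
}}

```text
t: 19.05
tool_pos: [456.9, -87.8, 180.1]
tool_rot: [-0.001, 0.707, 0.707, -0.0]
contact_force: [0.9, 0.8, -2.1]
grip_width: 33.1
grip_force: 30.0
```

Request:
{"fn": "apply_moves", "kwargs": {
  "deltas": [
    [1,[0.01,-0.12,0],0],
    [1,[0.02,-0.24,0],0],
    [1,[0.03,-0.36,0],0],
    [1,[0.04,-0.46,0],0],
    [1,[0.042,-0.53,0],0]
  ]
}}

```text
t: 19.47
tool_pos: [467.6, -221.2, 180.0]
tool_rot: [-0.001, 0.708, 0.706, -0.0]
contact_force: [-0.6, 0.1, -1.8]
grip_width: 33.0
grip_force: 30.0
```

Request:
{"fn": "apply_moves", "kwargs": {
  "deltas": [
    [1,[0,-0.07,-0.04],0],
    [1,[0,-0.11,-0.1],0],
    [1,[0,-0.126,-0.16],0],
    [1,[0,-0.126,-0.2],0],
    [1,[0,-0.126,-0.2],0]
  ]
}}

```text
t: 19.88
tool_pos: [466.1, -249.1, 127.8]
tool_rot: [-0.004, 0.708, 0.707, -0.0]
contact_force: [-0.8, 0.5, -1.8]
grip_width: 33.2
grip_force: 30.0
```

Request:
{"fn": "apply_moves", "kwargs": {
  "deltas": [
    [1,[0,0,0],0],
    [1,[0,0,0],0],
    [1,[0,0,0],0],
    [1,[0,0,0],0],
    [1,[0,0,0],0]
  ]
}}

```text
t: 20.3
tool_pos: [468.7, -250.7, 132.3]
tool_rot: [0.001, 0.707, 0.707, 0.0]
contact_force: [-0.6, -1.0, -1.9]
grip_width: 33.2
grip_force: 30.0
```

Run:
```python
from h import *
s=arm.sense();print(s["t"],s["tool_pos"],s["tool_rot"],s["contact_force"],s["grip_width"])
c=arm.camera("scene");np.save("s5",c,allow_pickle=True)
t=arm.camera("top");np.save("t5",t,allow_pickle=True)
b=c["image"][185:285,255:365,::-1];u,v=map(int,proj(t,np.array([468,-251,0.])))
a=t["image"][v-50:v+50,u-35:u+35,::-1]
f=lambda x:cv2.resize(x,None,fx=4.4,fy=4.4,interpolation=cv2.INTER_CUBIC)
cv2.imwrite("pics/c6.png",np.hstack([f(b),f(a)]));print(u,v)
```

```text
20.3 [ 468.69892356 -250.70937832  132.26114515] [7.23299578e-04 7.07125254e-01 7.07087936e-01 4.22949076e-05] [-0.59650423 -1.02956993 -1.90305724] 33.17911573825446
353 208
```

View pics/c6.png

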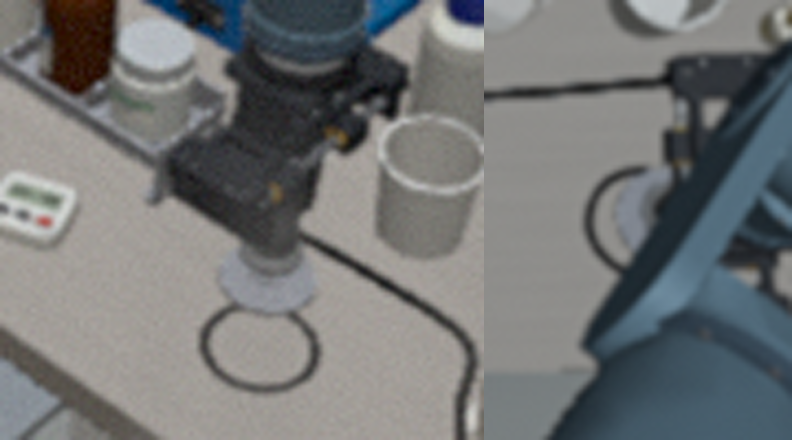

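The applicator hangs upright over the ring, with its head at c6 (267,277) and the ring at (260,347). I'll check the lateral position and start the descent.

Run:
```python
from h import *
c=np.load("s5.npy",allow_pickle=True).item()
for z in(72,76,80): print(onz(c,255+268.5/4.4-.5,185+278.5/4.4-.5,z))
```

```text
[ 470.16724433 -248.70298566   72.        ]
[ 466.90565745 -250.72026872   76.        ]
[ 463.64407057 -252.73755178   80.        ]
```

Request:
{"fn": "apply_moves", "kwargs": {
  "deltas": [
    [1,[0,0,-0.05],0],
    [1,[0,0,-0.11],0],
    [1,[0,0,-0.17],0],
    [1,[0,0,-0.21],0],
    [1,[0,0,-0.22],0]
  ]
}}

```text
t: 20.82
tool_pos: [467.3, -249.8, 74.8]
tool_rot: [-0.002, 0.707, 0.707, -0.0]
contact_force: [-0.5, 1.0, -1.9]
grip_width: 33.1
grip_force: 30.0
```

Request:
{"fn": "apply_moves", "kwargs": {
  "deltas": [
    [1,[0,0,0],0],
    [1,[0,0,0],0],
    [1,[0,0,0],0],
    [1,[0,0,0],0],
    [1,[0,0,0],0]
  ]
}}

```text
t: 21.23
tool_pos: [468.7, -251.0, 77.2]
tool_rot: [0.001, 0.707, 0.707, 0.0]
contact_force: [0.6, 0.6, -2.1]
grip_width: 33.4
grip_force: 30.0
```

Lateral position is good. Now I'll creep down, watching the force.

Request:
{"fn": "apply_moves", "kwargs": {
  "deltas": [
    [1,[0,0,-0.012],0],
    [1,[0,0,-0.024],0],
    [1,[0,0,-0.036],0],
    [1,[0,0,-0.04],0],
    [1,[0,0,-0.04],0]
  ]
}}

```text
t: 21.65
tool_pos: [468.2, -250.6, 66.2]
tool_rot: [-0.0, 0.707, 0.707, -0.0]
contact_force: [-0.4, 0.1, 0.9]
grip_width: 33.3
grip_force: 30.0
```

Request:
{"fn": "apply_moves", "kwargs": {
  "deltas": [
    [1,[0,0,-0.004],0],
    [1,[0,0,-0.008],0],
    [1,[0,0,-0.012],0],
    [1,[0,0,-0.012],0],
    [1,[0,0,-0.012],0]
  ]
}}

```text
t: 22.07
tool_pos: [468.3, -250.7, 63.5]
tool_rot: [0.0, 0.707, 0.707, 0.0]
contact_force: [-0.2, 0.8, 1.9]
grip_width: 33.4
grip_force: 30.0
```

Request:
{"fn": "apply_moves", "kwargs": {
  "deltas": [
    [1,[0,0,-0.004],0],
    [1,[0,0,-0.008],0],
    [1,[0,0,-0.012],0],
    [1,[0,0,-0.012],0],
    [1,[0,0,-0.012],0]
  ]
}}

```text
t: 22.48
tool_pos: [468.3, -250.7, 60.5]
tool_rot: [-0.0, 0.707, 0.707, 0.0]
contact_force: [-0.5, 0.6, 3.2]
grip_width: 33.1
grip_force: 30.0
```

Request:
{"fn": "apply_moves", "kwargs": {
  "deltas": [
    [1,[0,0,0],0],
    [1,[0,0,0],0],
    [1,[0,0,0],0],
    [1,[0,0,0],0],
    [1,[0,0,0],0]
  ]
}}

```text
t: 22.9
tool_pos: [468.3, -250.7, 60.5]
tool_rot: [0.0, 0.707, 0.707, 0.0]
contact_force: [-0.3, 0.6, 3.7]
grip_width: 33.1
grip_force: 30.0
```

Run:
```python
from h import *
s=arm.sense();print(s["t"],s["tool_pos"],s["contact_force"],s["grip_force"])
c=arm.camera("scene");b=c["image"][205:295,230:370,::-1]
cv2.imwrite("pics/c7.png",cv2.resize(b,None,fx=5.5,fy=5.5,interpolation=cv2.INTER_CUBIC))
```

```text
22.9 [ 468.30020972 -250.69738534   60.51170382] [-0.31264034  0.55468339  3.73687624] 29.985244551789947
```

View pics/c7.png

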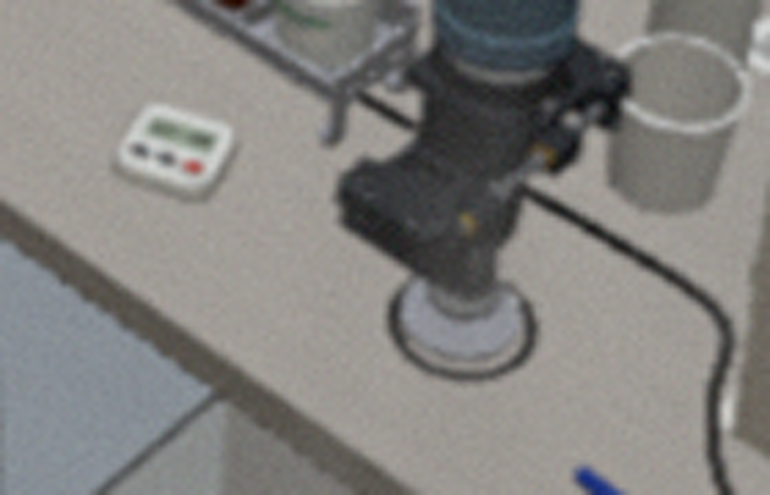

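The head sits flat and centred in the ring at c7 (463,325). The net push is about 5.5 N, so I'll back off 1 mm and hand in.

Request:
{"fn": "apply_moves", "kwargs": {
  "deltas": [
    [1,[0,0,0.004],0],
    [1,[0,0,0.004],0],
    [1,[0,0,0.004],0],
    [1,[0,0,0.004],0],
    [1,[0,0,0.004],0]
  ]
}}

```text
t: 23.37
tool_pos: [468.3, -250.7, 61.5]
tool_rot: [0.0, 0.707, 0.707, 0.0]
contact_force: [0.2, 1.4, 2.5]
grip_width: 33.0
grip_force: 30.0
```

Run:
```python
from h import *
s=arm.sense();print(s["t"],s["tool_pos"],s["contact_force"]);print(arm.finish_job())
```

```text
23.3667 [ 468.26688981 -250.68693722   61.46170041] [0.1773545  1.44810903 2.5041781 ]
the job is handed in; nothing more can be done
None
```

The job is handed in at about 23 s, with no verdict shown: both bottles stand upright in the two empty bays, and the applicator is still gripped, pressed flat in the ring at about 4.5 N and about 1 mm off centre.

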